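Turn the pan handles in over the hob

TASK

Swing the handles of the steel saucepan and the dark skillet inward, so that neither sticks out past the edge of the hob and each lies in a clear gap, not over or within a centimetre of another pan and well apart from the other handle. Turn each pan on the spot on its own ring without lifting or tipping it, let go, and leave the stockpot, bottles, cups and jars where they are.

Things in the scene. Friction and masses are not known exactly. Their poses are not given: they have to be found in the camera images.
- hob: fixed induction hob, black glass on a steel case: 340 mm deep (own x, away from the robot), 840 mm wide (own y), top 60 mm above the table; origin at the centre of its underside. Three white rings, 200 mm wide, at x = 0, y = +270, 0, -270 mm; a pan stands within 17 mm of each one's centre, in any order, their handles starting out over the long edge nearest the robot (x = -170)
- saucepan_center (a point): bright steel saucepan with a blue handle, empty, loose on the hob, 156 mm across the rim, 95 mm high, about 0.55 to 1 kg. Point on the pan's vertical axis, half-way up (47.5 mm above the hob glass). Its x axis points along the handle, z up
- saucepan_grip (a point): point on the axis of this pan's handle, 155 mm from the pan's axis and 75 mm above the hob glass: a good place to take it. The handle is a straight level bar, 18 mm wide and 14 mm thick, from 75 to 220 mm from the pan's axis. x axis outward along the handle, z up
- saucepan_tip (a point): the far end of this pan's handle, on its axis, 220 mm from the pan's axis, 75 mm above the hob glass
- skillet_center (a point): dark skillet with a red handle (a short rising steel arm joins it to the rim), empty, loose on the hob, 184 mm across the rim, 48 mm high, about 0.55 to 1 kg. Point on the pan's vertical axis, half-way up (24 mm above the hob glass). Its x axis points along the handle, z up
- skillet_grip (a point): point on the axis of this pan's handle, 155 mm from the pan's axis and 75 mm above the hob glass: a good place to take it. The handle is a straight level bar, 18 mm wide and 14 mm thick, from 110 to 240 mm from the pan's axis. x axis outward along the handle, z up
- skillet_tip (a point): the far end of this pan's handle, on its axis, 240 mm from the pan's axis, 75 mm above the hob glass
- stockpot_center (a point): copper-coloured stockpot without a long handle, 170 mm across, 105 mm high, standing on the third zone; two small brass ears, towards and away from the robot, reach 108 mm from its axis. Point on its vertical axis, half-way up (52.5 mm above the hob glass). Leave it alone
- oil: amber oil bottle, 56 mm across, 190 mm tall, on the hob behind the gap between two zones. Bystander, loose. Origin at the centre of its underside
- dip_cup: open steel cup, 60 mm across, 50 mm tall, on the hob behind the gap between the other two zones. Bystander, loose. Origin at the centre of its underside
- pepper_mill: turned dark wooden pepper mill, 52 mm across, 155 mm tall, on the table beside the hob. Bystander, loose. Origin at the centre of its underside
- spice_jar: reddish spice jar with a yellow lid, 60 mm across, 90 mm tall, on the table left of the hob. Bystander, loose. Origin at the centre of its underside
- milk_jug: white mug-like milk jug, 76 mm across with a handle on one side, 90 mm tall, on the table right of the hob. Bystander, loose. Origin at the centre of its underside
- sauce_bottle: yellow sauce bottle with a white cap, 56 mm across, 170 mm tall, on the table beside the hob. Bystander, loose. Origin at the centre of its underside
Mind the look-alikes: they are no part of the job. Of the things shaped like the part that bears stockpot_center, the copper one is meant.

How it is judged (in metres and radians):
At the end, for the whole second after the job is handed in: Both handle ends lie inside the hob's outline; from above, each handle's end and grip point are 18 mm or more outside every other pan's rim and 30 mm or more from the other handle's end and grip point; both pans stand flat on the glass, centres within 30 mm of where they started (x of saucepan_tip in the frame of hob between -0.17 and 0.17 m and y of saucepan_tip in the frame of hob between -0.42 and 0.42 m and distance of each of saucepan_center, skillet_center from where it was at the start of the episode below 0.03 m and angle between each of saucepan_center, skillet_center's own z axis and vertical below 0.05 rad and z of saucepan_center in the frame of hob below 0.1115 m and horizontal distance between each of saucepan_tip, saucepan_grip and skillet_center above 0.11 m and horizontal distance between each of saucepan_tip, saucepan_grip, skillet_tip, skillet_grip and stockpot_center above 0.103 m and x of skillet_tip in the frame of hob between -0.17 and 0.17 m and y of skillet_tip in the frame of hob between -0.42 and 0.42 m and z of skillet_center in the frame of hob below 0.088 m and horizontal distance between each of skillet_tip, skillet_grip and saucepan_center above 0.096 m and horizontal distance between each of saucepan_tip, saucepan_grip and skillet_tip above 0.03 m and horizontal distance between saucepan_tip and skillet_grip above 0.03 m); the robot touches nothing.
It fails at once if the copper stockpot is shifted more than 20 mm (distance of stockpot_center from where it was at the start of the episode above 0.02 m).
It fails at once if a pan is lifted more than 15 mm or tipped (z of saucepan_center in the frame of hob above 0.1225 m or z of skillet_center in the frame of hob above 0.099 m or angle between any of saucepan_center, skillet_center's own z axis and vertical above 0.2 rad).
It fails at once if a bystander (bottle, cup, mill, jar, jug) is shifted more than 20 mm or tipped (distance of any of oil, dip_cup, pepper_mill, spice_jar, milk_jug, sauce_bottle from where it was at the start of the episode above 0.02 m or angle between any of oil, dip_cup, pepper_mill, spice_jar, milk_jug, sauce_bottle's own z axis and vertical above 0.25 rad).
It also fails if it takes over 64 s, if anything falls off the work surface, if the arm or the gripper's body presses on something with over 40 N, if the wrist force passes 120 N, or if a joint passes its speed limit or range.

ROBOT

A 7-joint arm with a two-finger parallel gripper is mounted at the origin on the work surface. World frame = base frame: x ahead of the robot, y to its left, z up, the work surface at z = 0. Lengths are in mm, angles in rad, forces in N, time in s.
With the tool pointing down it reaches from about 400 to 875 mm from the base axis. Payload 4.4 kg.
Tool frame: the origin (TCP) lies on the centre line of the jaws, within the pads' length; the fingertips stand ctrl.nose_length ahead of it and the grasp point (between the pads) lies 6 mm ahead of it (ctrl.nose_length is the distance from the TCP to the fingertips, in mm); z points along the fingers, y is the direction in which the jaws open and shut (so a half turn about z gives the same grasp; the last joint's range is limited). The gripper opens to 85 mm and grips with 20 to 120 N. Pads are 22 mm wide; open, the fingers measure 114 mm over their backs; the gripper's body (76 mm by 85 mm) begins 54 mm behind the grasp point. The pads swing forward as they close: fully open they stand 13 mm farther back than shut.
Start: joints at [1.058, 0.628, 0.038, 1.517, -0.027, 0.996, -0.02], TCP at [280.881, -586.194, 256.313] pointing down, gripper open.
Joint ranges: [-3.06, 3.06], [-0.37, 2.12], [-1.25, 1.32], [0.18, 2.47], [-1.1, 4.24], [0.23, 1.98], [-2.94, 2.94]. Speed limits (rad/s): [2.57, 2.57, 3.14, 3.14, 3.14, 3.14, 3.14].

INTERFACE

Orientations are given as [roll, pitch, yaw] about the fixed x, y, z axes, in that order (R = Rz(yaw) Ry(pitch) Rx(roll)).
In Python, from cell import ctrl, vision gives the robot as it stands. The module is installed in compiled form; this text tells all that it offers.
- The arm moves only by the shell command python3 -m inch 'ROWS'. ROWS is a JSON object of lists of equal length, an entry for each row: "travel": the shift along the tool's x, y, z in cm, a list of three; "twist": the turn about the tool's z in degrees; "fingers": the finger opening in cm, from 0 to 8.54. A call has exactly 10 rows; each row is the pose to reach, as a shift and turn from the pose commanded when the call began, along the tool's axes at that moment; what a row does not reach only later rows make up. A row lasts 1/12 s, in which the tool goes at most 41.7 mm and 7.16 degrees, less where a joint would pass 70% of its speed; a pose out of reach is approached as far as the arm can. A call with a gripper value outside its range is refused whole. The fingers move at their own pace and stop on an object; the grip force is fixed at half the most. Time passes only in rows, so rows that repeat a pose let the fingers close, or fill a call up. It gives the time, the measured TCP pose, the force and the opening at its end, in the units of the state.
- ctrl.read_state(): the state, without advancing time (a new reading comes with each control period).
- vision.get_image(name): name is "scene" or "top" or "wrist"; returns a dict with "frame" (384x512x3 uint8, red, green, blue), "fx", "fy", "cx", "cy" (pixels), "k1" (the pictures are not rectified: a ray, as slopes to the right and down, at radius r is drawn at 1 + k1 r^2 times it, then the intrinsics apply), "position" and "orientation" of the camera in the world. Camera axes: x right, y down, z forward; pixel columns grow to the right and rows downward; lengths in mm; the calibration is good to about 2 mm. A picture is of the moment at which its call begins. There is no depth.
- ctrl.finish_job(): hands the job in, once; it reports no verdict.
The state is a dict: "clock": time; "qpos": joint angles; "qd": joint speeds; "tau": joint torques, N m; "eef_pos": TCP position; "tool_rot": TCP orientation; "force": force on the tool from outside, world axes, zero at the start; "torque": the same for the moment, N m; "width": finger opening in mm.
Only numpy, scipy, OpenCV 4.12 (cv2) and the standard library are available. Lean on these libraries where they do the work, as an engineer would, in place of code of your own. Each camera call takes 0.05 s, during which the arm holds its last target.

## Working session

There is one attempt and no reset: what is moved stays moved. The work goes in short steps, Python scripts to look and compute and a shell command to move; the robot and the scene stay as the last step left them, time stands still between calls to the robot, and variables do not carry over. Pictures are saved under pics/ and viewed, and the job is handed in when it is done.

```bash
mkdir -p pics; python3 - <<'E'
from cell import ctrl, vision
import cv2
print(ctrl.read_state(), ctrl.nose_length)
for n in ("scene","top"):
    d=vision.get_image(n); cv2.imwrite(f"pics/{n}0.png",d["frame"][:,:,::-1]); print({k:v for k,v in d.items() if k!="frame"})
E
```

```text
{'clock': 0.0, 'qpos': array([ 1.05818614,  0.62935261,  0.0384497 ,  1.51838063, -0.02702609,
        0.99628545, -0.01998715]), 'qd': array([ 0.00083452,  0.0003028 ,  0.00090339,  0.0007005 , -0.00033663,
       -0.00145568, -0.00029571]), 'tau': array([ 2.71093122e-04, -5.63396144e+01,  1.22591950e+00, -1.93445510e+01,
        1.07978008e-02,  1.05816830e-02, -1.84247148e-05]), 'eef_pos': array([ 280.63698582, -585.65175759,  255.38093185]), 'tool_rot': array([-3.13968467e+00,  8.41082567e-06,  4.46802287e-01]), 'force': array([ 0.08838137,  0.07763692, -0.86363286]), 'torque': array([-0.03816011,  0.01866462,  0.01848836]), 'width': 85.2748826797797} 25.0
{'fx': 422.66722217871916, 'fy': 422.66722217871916, 'cx': 254.69700957099332, 'cy': 197.8643682794171, 'k1': -0.08359667235922058, 'position': array([1065.32653369, -974.63639614, 1184.61982298]), 'orientation': array([-2.34192989,  0.00948981,  0.50672173])}
{'fx': 368.63565380644565, 'fy': 368.63565380644565, 'cx': 254.69566678316153, 'cy': 190.60383308363888, 'k1': 0.018705225052058745, 'position': array([ 394.72662015,   12.11821356, 1429.27592881]), 'orientation': array([-3.02448184, -0.02428505, -1.55477697])}
```

View pics/scene0.png

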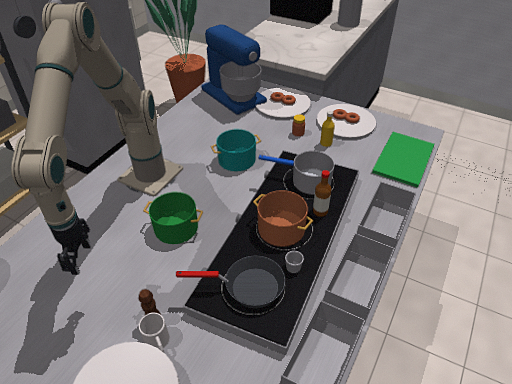

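View pics/top0.png

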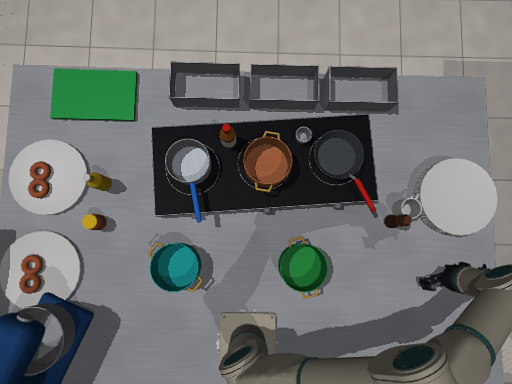

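```bash
cat > h.py <<'E'
import numpy as np, cv2
from scipy.spatial.transform import Rotation as R
from cell import ctrl, vision
def ray(d,u,v):
    x=(u-d['cx'])/d['fx'];y=(v-d['cy'])/d['fy'];rd=np.hypot(x,y);r=rd
    for _ in range(20): r=rd/(1+d['k1']*r*r)
    s=r/rd if rd>0 else 1
    return R.from_euler('xyz',d['orientation']).as_matrix()@np.array([x*s,y*s,1.])
def hit(d,u,v,z):
    w=ray(d,u,v);p=np.array(d['position']);return p+w*(z-p[2])/w[2]
def proj(d,P):
    q=R.from_euler('xyz',d['orientation']).as_matrix().T@(np.array(P,float)-d['position'])
    x,y=q[0]/q[2],q[1]/q[2];k=1+d['k1']*(x*x+y*y)
    return np.array([d['cx']+d['fx']*x*k,d['cy']+d['fy']*y*k])
E
python3 - <<'E'
from h import *
d=vision.get_image('top')
f=d['frame'][:,:,::-1]
def crop(n,x0,y0,w,h,s): cv2.imwrite(n,cv2.resize(f[y0:y0+h,x0:x0+w],None,fx=s,fy=s,interpolation=cv2.INTER_CUBIC))
crop('pics/c1.png',145,105,145,125,5)
crop('pics/c2.png',285,105,145,125,5)
E
```

```text
(no output)
```

View pics/c1.png

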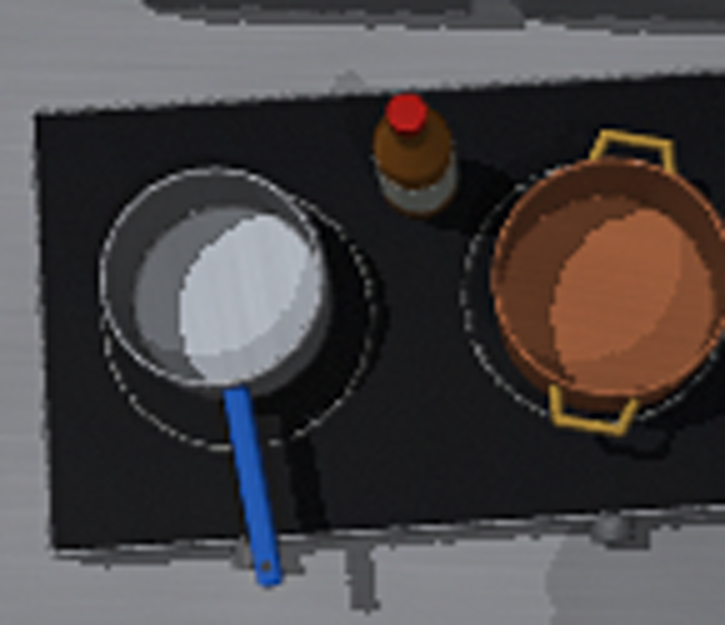

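View pics/c2.png

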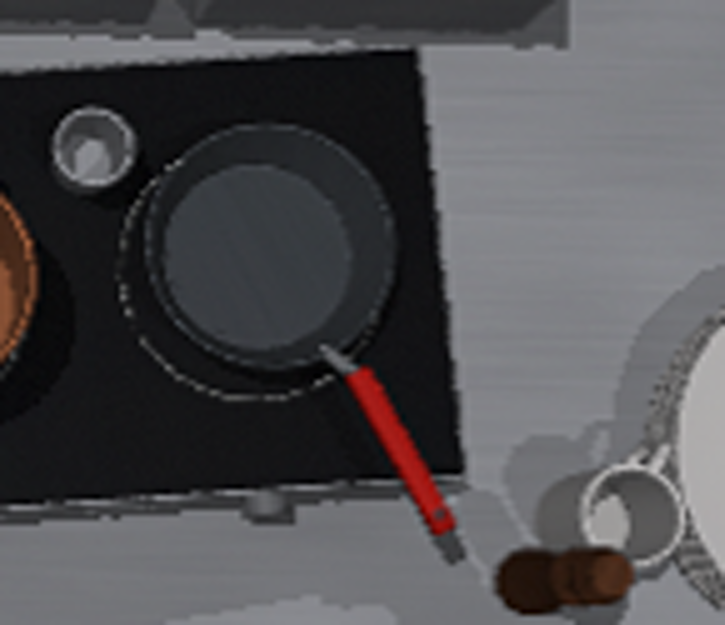

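```bash
python3 - <<'E'
from h import *
d=vision.get_image('top')
def g(c,u,v,z):
    x0=145 if c==1 else 285
    return hit(d,x0+(u+.5)/5-.5,105+(v+.5)/5-.5,z)
C=[g(1,36,116,60),g(1,55,548,60),g(2,416,50,60),g(2,463,470,60)]
c=np.mean(C,axis=0);print('hob',c,[np.round(p[:2]) for p in C])
yv=(C[0]+C[1]-C[2]-C[3])[:2];yaw=np.arctan2(-yv[0],yv[1]);print('yaw',yaw,np.linalg.norm(yv)/2,np.linalg.norm(C[0]-C[1]),np.linalg.norm(C[2]-C[3]))
def loc(p):
    q=p[:2]-c[:2];cs,s=np.cos(yaw),np.sin(yaw);return np.round([cs*q[0]+s*q[1],-s*q[0]+cs*q[1]],1)
def show(n,p): print(n,np.round(p[:2],1),'hob',loc(p))
S=g(1,213,277,155);show('sauce',S)
t=g(1,270,583,142);show('tip',t);s=g(1,236,390,142);print('ang',np.degrees(np.arctan2(*(t-s)[1::-1])),np.linalg.norm((t-S)[:2]),np.degrees(np.arctan2(*(t-S)[1::-1])))
K=g(2,271,246,108);show('skillet',K)
t=g(2,455,560,138);show('tip',t);s=g(2,360,373,142);print('ang',np.degrees(np.arctan2(*(t-s)[1::-1])),np.linalg.norm((t-K)[:2]),np.linalg.norm((s-K)[:2]),np.degrees(np.arctan2(*(t-K)[1::-1])))
show('stock',g(1,612,282,165))
for n,P in(('S',S),('K',K)): pass
show('mill',g(2,600,575,155));show('jug',g(2,630,515,90))
# teal & green rims
print(hit(d,176,267,100),hit(d,303,267,100))
E
```

```text
hob [661.14258784 -52.24646672  60.        ] [array([788., 375.]), array([462., 345.]), array([ 859., -450.]), array([ 535., -479.])]
yaw 0.08718523170822223 827.4294347621504 327.62264062594517 325.9679668818192
sauce [648.5 221.4] hob [ 11.2 273.7]
tip [436.2 176.2] hob [-204.2  247.1]
ang -168.1127979234708 217.04587165439196 -167.97052167768487
skillet [ 692.5 -323.9] hob [   7.6 -273.4]
tip [ 463.1 -443.9] hob [-231.4 -372.9]
ang -153.24944995455922 258.87125794418495 112.00137334391556 -152.3995818258151
stock [648.8 -57.5] hob [-12.8  -4.1]
mill [ 453.6 -538.7] hob [-249.1 -466.6]
jug [ 500.9 -590.3] hob [-206.5 -522.1]
[275.55182706 255.18522057 100.        ] [ 281.65216457 -193.66660784  100.        ]
```

```bash
python3 - <<'E'
from h import *
d=vision.get_image('scene');f=d['frame'][:,:,::-1]
s=3;x0,y0,w,h=165,130,200,190
im=cv2.resize(f[y0:y0+h,x0:x0+w],None,fx=s,fy=s,interpolation=cv2.INTER_CUBIC)
def dot(P,c=(0,255,0)):
    u=proj(d,P);u=((u-[x0,y0]+.5)*s-.5).round().astype(int);cv2.circle(im,tuple(int(k) for k in u),2,c,-1)
for c,r,z,a,L in(((648.5,221.4),78,155,-168,220),((692.5,-323.9),92,108,-152.9,240)):
    for t in np.arange(0,6.28,.2): dot((c[0]+r*np.cos(t),c[1]+r*np.sin(t),z))
    for l in (155,L): dot((c[0]+l*np.cos(np.radians(a)),c[1]+l*np.sin(np.radians(a)),142),(255,255,0))
cv2.imwrite('pics/s1.png',im)
E
```

```text
(no output)
```

View pics/s1.png

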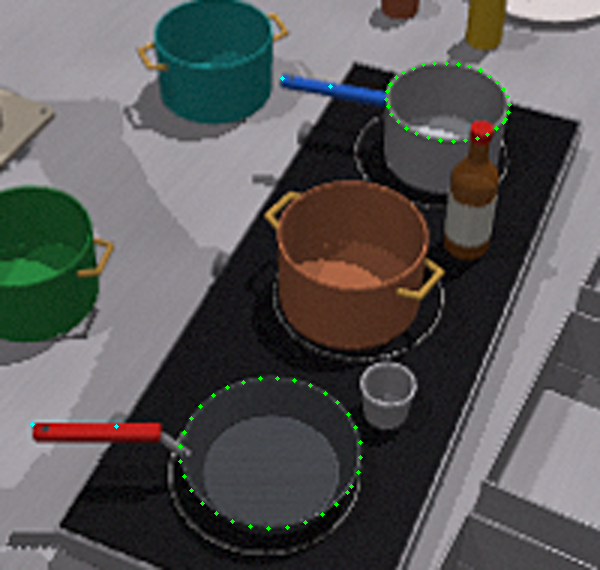

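```bash
cat >> h.py <<'E'
def delta(tx,ty,tz,tyaw,from_=None):
    s=ctrl.read_state();p=s['eef_pos'];r=s['tool_rot']
    M=R.from_euler('xyz',r).as_matrix()
    dl=M.T@(np.array([tx,ty,tz])-p)/10
    tw=-((tyaw-np.degrees(r[2])+90)%180-90)
    print('clock',round(s['clock'],2),'pos',p.round(1),'yaw',np.degrees(r[2]).round(1),'travel cm',dl.round(2),'twist',round(tw,1),'force',s['force'].round(1),'q',s['qpos'].round(2))
def arc(cx,cy,a0,da,n,z,r=155):
    # handle angle a0 -> a0+da in n rows, tool currently at grasp
    s=ctrl.read_state();M=R.from_euler('xyz',s['tool_rot']).as_matrix();p=s['eef_pos']
    for i in range(1,n+1):
        a=np.radians(a0+da*i/n);P=np.array([cx+r*np.cos(a),cy+r*np.sin(a),z])
        print(((M.T@(P-p))/10).round(2).tolist(),round(-da*i/n,2))
E
python3 -c "
from h import *
delta(554.5,-394.5,256,27.1)"
python3 -m inch '{"travel":[[1.5,-0.3,0],[4.5,-0.8,0],[8.2,-1.4,0],[12.2,-2.1,0],[16.3,-2.7,0],[20.4,-3.4,0],[24.5,-4.1,0],[28.5,-4.7,0],[31.5,-5.2,0],[32.9,-5.45,0]],"twist":[0,0,0,-0.5,-1,-1.5,-1.5,-1.5,-1.5,-1.5],"fingers":[6,6,6,6,6,6,6,6,6,6]}'
python3 - <<'E'
from h import *
delta(554.5,-394.5,141,27.1)
d=vision.get_image('wrist');cv2.imwrite('pics/w1.png',d['frame'][:,:,::-1])
E
```

```text
clock 0.25 pos [ 280.8 -586.   255.9] yaw 25.6 travel cm [ 3.296e+01 -5.440e+00 -1.000e-02] twist -1.5 force [-0.   0.2 -0. ] q [ 1.06  0.63  0.04  1.52 -0.03  1.   -0.02]
clock: 1.08
eef_pos: [559.8, -388.1, 256.1]
tool_rot: [-3.14, -0.005, 0.481]
force: [0.4, 0.4, 0.1]
width: 60.1
clock 1.08 pos [ 559.8 -388.1  256.1] yaw 27.6 travel cm [-0.82  0.34 11.5 ] twist 0.5 force [0.4 0.4 0.1] q [ 0.55  0.68  0.03  1.42 -0.03  1.04 -0.5 ]
```

View pics/w1.png

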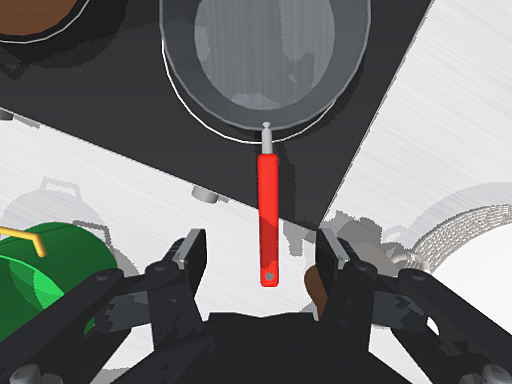

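```bash

python3 -m inch '{"travel":[[0,0,0],[0,0,1.5],[0,0,4],[0,0,6.5],[0,0,8.5],[0,0,10],[0,0,11],[0,0,11.5],[0,0,11.5],[0,0,11.5]],"twist":[0,0,0,0,0,0,0,0,0,0],"fingers":[6,6,6,6,6,6,6,6,6,6]}'
python3 - <<'E'
from h import *
delta(554.5,-394.5,141,27.1)
d=vision.get_image('wrist');cv2.imwrite('pics/w2.png',d['frame'][:,:,::-1])
E
```

```text
clock: 1.97
eef_pos: [553.8, -395.9, 142.0]
tool_rot: [3.141, -0.0, 0.472]
force: [0.0, -0.4, -0.2]
width: 60.0
clock 1.97 pos [ 553.8 -395.9  142. ] yaw 27.0 travel cm [ 0.13 -0.09  0.1 ] twist -0.1 force [ 0.  -0.4 -0.2] q [ 0.56  0.8   0.03  1.52 -0.03  0.82 -0.5 ]
```

View pics/w2.png

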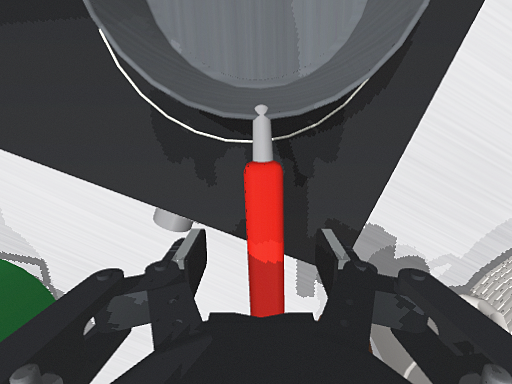

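```bash

python3 -m inch '{"travel":[[0,0,0],[0,0,0],[0,0,0],[0,0,0],[0,0,0],[0,0,0],[0,0,0],[0,0,0],[0,0,0],[0,0,0]],"twist":[0,0,0,0,0,0,0,0,0,0],"fingers":[3,1,1,1,1,1,1,1,1,1]}'
python3 - <<'E'
from h import *
delta(554.5,-394.5,141,27.1)
s=ctrl.read_state();p=s['eef_pos'];print(s['width'],np.hypot(p[0]-692.5,p[1]+323.9),np.degrees(np.arctan2(p[1]+323.9,p[0]-692.5)))
arc(692.5,-323.9,-152.9,-25,10,142,155.5)
E
```

```text
clock: 2.85
eef_pos: [554.4, -395.3, 142.2]
tool_rot: [3.14, -0.0, 0.473]
force: [-2.7, -0.2, 5.4]
width: 16.8
clock 2.85 pos [ 554.4 -395.3  142.2] yaw 27.1 travel cm [ 0.05 -0.07  0.12] twist 0.0 force [-2.7 -0.2  5.4] q [ 0.56  0.8   0.03  1.52 -0.03  0.82 -0.5 ]
16.837015666961502 155.46376272552962 -152.66067186903837
[0.01, -0.74, 0.02] 2.5
[0.06, -1.42, 0.02] 5.0
[0.13, -2.09, 0.02] 7.5
[0.23, -2.77, 0.02] 10.0
[0.37, -3.43, 0.02] 12.5
[0.53, -4.09, 0.02] 15.0
[0.72, -4.74, 0.02] 17.5
[0.94, -5.38, 0.02] 20.0
[1.18, -6.02, 0.02] 22.5
[1.46, -6.64, 0.02] 25.0
```

```bash

python3 -m inch '{"travel":[[0.01,-0.68,0],[0.06,-1.36,0],[0.13,-2.03,0],[0.24,-2.70,0],[0.37,-3.37,0],[0.53,-4.02,0],[0.72,-4.68,0],[0.94,-5.32,0],[1.18,-5.95,0],[1.46,-6.57,0]],"twist":[2.5,5,7.5,10,12.5,15,17.5,20,22.5,25],"fingers":[1,1,1,1,1,1,1,1,1,1]}'
python3 - <<'E'
from h import *
s=ctrl.read_state();p=s['eef_pos'];print(s['force'],s['torque'],s['width'],np.hypot(p[0]-692.5,p[1]+323.9),np.degrees(np.arctan2(p[1]+323.9,p[0]-692.5)))
d=vision.get_image('top');cv2.imwrite('pics/t2.png',cv2.resize(d['frame'][95:235,145:435,::-1],None,fx=2.7,fy=2.7))
E
```

```text
clock: 3.68
eef_pos: [535.5, -333.1, 142.3]
tool_rot: [3.137, 0.001, 0.031]
force: [-3.3, -5.3, 5.2]
width: 16.7
[-3.34464452 -5.26867133  5.17695885] [-1.00103695  0.72830954 -0.31329754] 16.678787289198862 157.24265760613503 -176.65921595954399
```

View pics/t2.png

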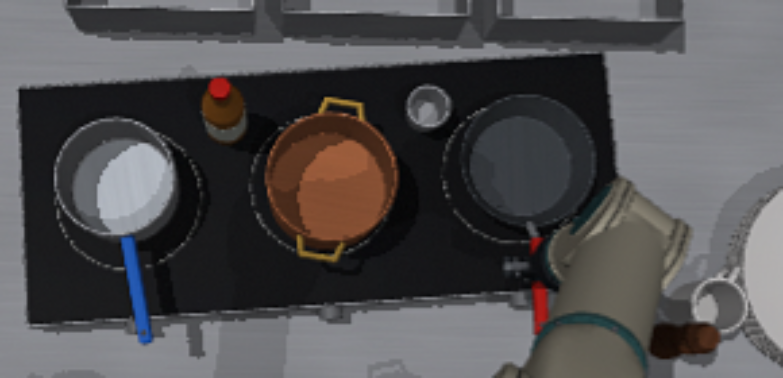

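```bash

python3 -m inch '{"travel":[[0.01,-0.68,0],[0.06,-1.36,0],[0.13,-2.03,0],[0.24,-2.70,0],[0.37,-3.37,0],[0.53,-4.02,0],[0.72,-4.68,0],[0.94,-5.32,0],[1.18,-5.95,0],[1.46,-6.57,0]],"twist":[2.5,5,7.5,10,12.5,15,17.5,20,22.5,25],"fingers":[1,1,1,1,1,1,1,1,1,1]}'
python3 -m inch '{"travel":[[0.01,-0.68,0],[0.06,-1.36,0],[0.13,-2.03,0],[0.24,-2.70,0],[0.37,-3.37,0],[0.53,-4.02,0],[0.72,-4.68,0],[0.94,-5.32,0],[1.18,-5.95,0],[1.46,-6.57,0]],"twist":[2.5,5,7.5,10,12.5,15,17.5,20,22.5,25],"fingers":[1,1,1,1,1,1,1,1,1,1]}'
python3 - <<'E'
from h import *
s=ctrl.read_state();p=s['eef_pos'];print(s['force'],s['torque'],s['width'],np.hypot(p[0]-692.5,p[1]+323.9),np.degrees(np.arctan2(p[1]+323.9,p[0]-692.5)))
d=vision.get_image('top');cv2.imwrite('pics/t3.png',cv2.resize(d['frame'][95:235,145:435,::-1],None,fx=2.7,fy=2.7))
E
```

```text
clock: 4.57
eef_pos: [545.0, -267.7, 142.1]
tool_rot: [3.136, 0.004, -0.408]
force: [-10.0, -4.7, 10.8]
width: 17.0
clock: 5.4
eef_pos: [582.1, -211.5, 141.7]
tool_rot: [3.134, 0.006, -0.846]
force: [-15.0, -1.7, 12.9]
width: 17.1
[-15.02023524  -1.65312669  12.87822515] [-0.70322395  2.83567109 -0.89891255] 17.083871271932136 157.50417884207533 134.48218924126917
```

View pics/t3.png

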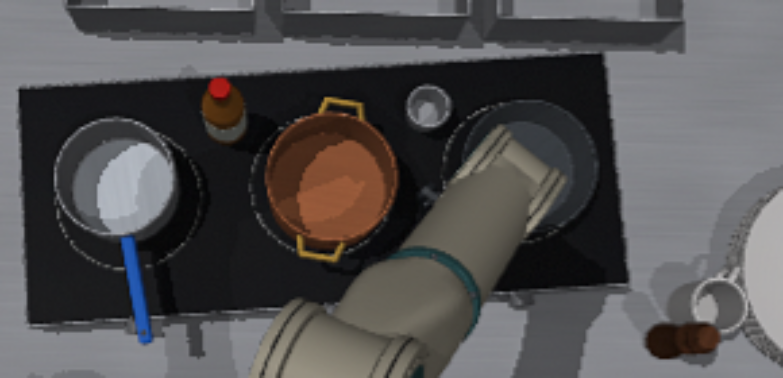

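```bash

python3 -m inch '{"travel":[[0,0,0],[0,0,0],[0,0,0],[0,0,0],[0,0,0],[0,0,0],[0,0,0],[0,0,0],[0,0,0],[0,0,0]],"twist":[0,0,0,0,0,0,0,0,0,0],"fingers":[1,1,1,2.2,2.6,3,3.5,4,4.5,5]}'
python3 -m inch '{"travel":[[0,0,-0.5],[0,0,-1.5],[0,0,-3],[0,0,-5],[0,0,-7],[0,0,-9],[0,0,-11],[0,0,-12.5],[0,0,-13.5],[0,0,-14]],"twist":[0,0,0,0,0,0,0,0,0,0],"fingers":[6,6,6,6,6,6,6,6,6,6]}'
python3 -c "
from h import *
a=np.radians(-168)
delta(648.5+155*np.cos(a),221.4+155*np.sin(a),280,12)"
```

```text
clock: 6.28
eef_pos: [588.5, -208.5, 141.2]
tool_rot: [-3.141, 0.0, -0.836]
force: [-0.1, -0.4, 0.5]
width: 50.4
clock: 7.12
eef_pos: [588.9, -209.1, 283.6]
tool_rot: [-3.14, -0.003, -0.836]
force: [0.4, 0.9, -0.2]
width: 60.1
clock 7.12 pos [ 588.9 -209.1  283.6] yaw -47.9 travel cm [-35.73 -19.87   0.3 ] twist -59.9 force [ 0.4  0.9 -0.2] q [-0.    0.61  0.51  1.57 -0.33  1.04 -1.82]
```

```bash

python3 -m inch '{"travel":[[-1.1,-0.6,0],[-3.6,-2.0,0],[-6.4,-3.6,0],[-9.6,-5.4,0],[-12.9,-7.2,0],[-16.1,-8.9,0],[-19.3,-10.7,0],[-21.8,-12.1,0],[-23.6,-13.1,0],[-25.0,-13.9,0]],"twist":[-2,-6,-11,-16,-22,-27,-32,-37,-40,-42],"fingers":[6,6,6,6,6,6,6,6,6,6]}'
python3 -m inch '{"travel":[[0,0,0],[0,0,0],[0,0,0],[0,0,0],[0,0,0],[0,0,0],[0,0,0],[0,0,0],[0,0,0],[0,0,0]],"twist":[0,0,0,0,0,0,0,0,0,0],"fingers":[6,6,6,6,6,6,6,6,6,6]}'
python3 -c "
from h import *
a=np.radians(-168)
delta(648.5+155*np.cos(a),221.4+155*np.sin(a),200,12)"
```

```text
clock: 7.95
eef_pos: [521.8, 73.4, 280.4]
tool_rot: [-3.141, 0.003, -0.095]
force: [0.3, -0.1, 0.2]
width: 59.8
clock: 8.78
eef_pos: [523.9, 69.9, 281.3]
tool_rot: [-3.142, -0.0, -0.103]
force: [-1.3, -0.7, 0.5]
width: 60.0
clock 8.78 pos [523.9  69.9 281.3] yaw -5.9 travel cm [ -3.91 -11.59   8.13] twist -17.9 force [-1.3 -0.7  0.5] q [-0.4   0.44  0.31  1.83 -0.17  0.9  -1.69]
```

```bash

python3 -m inch '{"travel":[[-0.4,-1.2,0],[-1.2,-3.5,0],[-2.1,-6.2,1],[-3.0,-8.8,2],[-3.6,-10.8,3.5],[-3.9,-11.6,5],[-3.9,-11.6,6.5],[-3.9,-11.6,7.5],[-3.9,-11.6,8.1],[-3.9,-11.6,8.1]],"twist":[-2,-5,-9,-13,-16,-17.9,-17.9,-17.9,-17.9,-17.9],"fingers":[6,6,6,6,6,6,6,6,6,6]}'
python3 - <<'E'
from h import *
a=np.radians(-168)
delta(648.5+155*np.cos(a),221.4+155*np.sin(a),141,12)
d=vision.get_image('wrist');cv2.imwrite('pics/w3.png',d['frame'][:,:,::-1])
d=vision.get_image('top');cv2.imwrite('pics/t4.png',cv2.resize(d['frame'][95:235,145:435,::-1],None,fx=2.7,fy=2.7))
E
```

```text
clock: 9.62
eef_pos: [496.3, 189.1, 199.3]
tool_rot: [3.141, 0.002, 0.209]
force: [0.4, -1.1, 0.3]
width: 59.8
clock 9.62 pos [496.3 189.1 199.3] yaw 12.0 travel cm [ 0.07 -0.    5.83] twist 0.0 force [ 0.4 -1.1  0.3] q [-0.54  0.54  0.19  1.91 -0.15  0.7  -1.63]
```

View pics/w3.png

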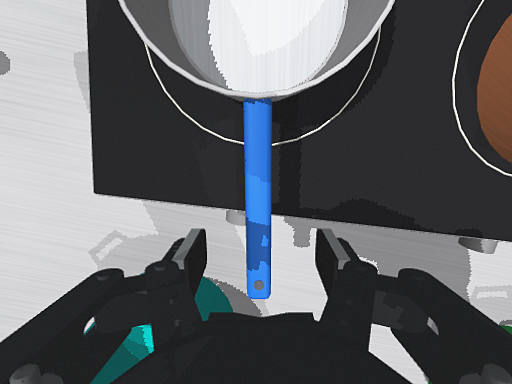

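View pics/t4.png

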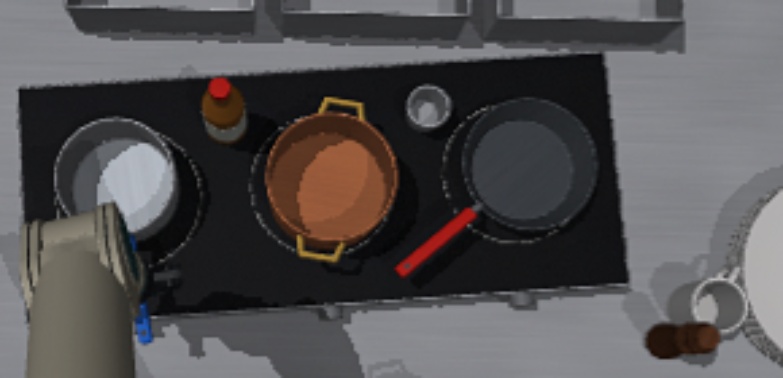

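```bash

python3 -m inch '{"travel":[[0,0,1],[0,0,2.3],[0,0,3.7],[0,0,4.8],[0,0,5.5],[0,0,5.8],[0,0,5.8],[0,0,5.8],[0,0,5.8],[0,0,5.8]],"twist":[0,0,0,0,0,0,0,0,0,0],"fingers":[6,6,6,6,6,6,6,6,6,6]}'
python3 -m inch '{"travel":[[0,0,0],[0,0,0],[0,0,0],[0,0,0],[0,0,0],[0,0,0],[0,0,0],[0,0,0],[0,0,0],[0,0,0]],"twist":[0,0,0,0,0,0,0,0,0,0],"fingers":[4,3,2,1,1,1,1,1,1,1]}'
python3 - <<'E'
from h import *
a=np.radians(-168)
delta(648.5+155*np.cos(a),221.4+155*np.sin(a),141,12)
s=ctrl.read_state();p=s['eef_pos'];print(s['width'],np.hypot(p[0]-648.5,p[1]-221.4),np.degrees(np.arctan2(p[1]-221.4,p[0]-648.5)))
E
```

```text
clock: 10.55
eef_pos: [497.4, 189.5, 142.9]
tool_rot: [-3.141, -0.001, 0.209]
force: [0.8, 0.4, -0.0]
width: 59.9
clock: 11.38
eef_pos: [496.9, 189.7, 142.7]
tool_rot: [-3.141, -0.0, 0.21]
force: [-1.2, 1.1, 5.0]
width: 16.9
clock 11.38 pos [496.9 189.7 142.7] yaw 12.0 travel cm [-0.01  0.05  0.17] twist 0.0 force [-1.2  1.1  5. ] q [-0.52  0.63  0.16  1.96 -0.18  0.57 -1.61]
16.88692281658343 154.85524548192257 -168.19922996701226
```

```bash

python3 -m inch '{"travel":[[0.01,0.61,0],[0.05,1.22,0],[0.11,1.82,0],[0.19,2.42,0],[0.30,3.02,0],[0.43,3.62,0],[0.58,4.21,0],[0.76,4.79,0],[0.96,5.36,0],[1.18,5.93,0]],"twist":[-2.25,-4.5,-6.75,-9,-11.25,-13.5,-15.75,-18,-20.25,-22.5],"fingers":[1,1,1,1,1,1,1,1,1,1]}'
python3 -m inch '{"travel":[[0.01,0.61,0],[0.05,1.22,0],[0.11,1.82,0],[0.19,2.42,0],[0.30,3.02,0],[0.43,3.62,0],[0.58,4.21,0],[0.76,4.79,0],[0.96,5.36,0],[1.18,5.93,0]],"twist":[-2.25,-4.5,-6.75,-9,-11.25,-13.5,-15.75,-18,-20.25,-22.5],"fingers":[1,1,1,1,1,1,1,1,1,1]}'
python3 - <<'E'
from h import *
s=ctrl.read_state();p=s['eef_pos'];print(s['width'],np.hypot(p[0]-648.5,p[1]-221.4),np.degrees(np.arctan2(p[1]-221.4,p[0]-648.5)))
d=vision.get_image('top');cv2.imwrite('pics/t5.png',cv2.resize(d['frame'][95:235,145:435,::-1],None,fx=2.7,fy=2.7))
E
```

```text
clock: 12.22
eef_pos: [516.1, 136.1, 142.2]
tool_rot: [-3.135, 0.007, 0.609]
force: [-10.7, 4.1, 11.1]
width: 16.8
clock: 13.05
eef_pos: [558.3, 92.4, 141.8]
tool_rot: [-3.132, 0.007, 1.001]
force: [-12.6, 1.4, 13.3]
width: 17.1
17.096196716143115 157.43428522585404 -124.94534441101231
```

View pics/t5.png

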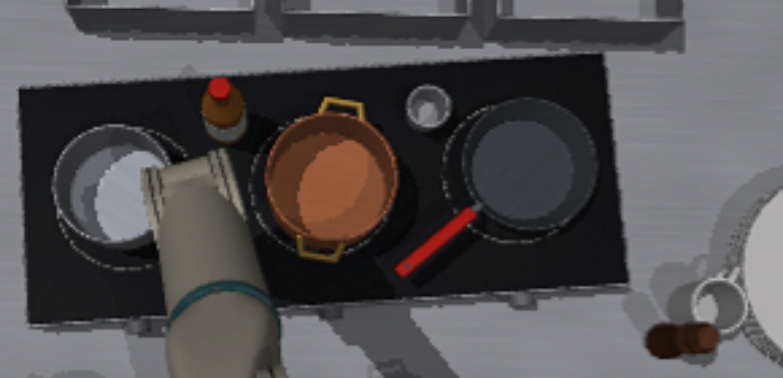

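```bash

python3 -m inch '{"travel":[[0,0,0],[0,0,0],[0,0,0],[0,0,0],[0,0,0],[0,0,0],[0,0,0],[0,0,0],[0,0,0],[0,0,0]],"twist":[0,0,0,0,0,0,0,0,0,0],"fingers":[1,1,1,2.2,2.6,3,3.5,4,4.5,5]}'
python3 -m inch '{"travel":[[0,0,-0.5],[0,0,-1.5],[0,0,-3],[0,0,-5],[0,0,-7],[0,0,-9],[0,0,-11],[0,0,-12.5],[0,0,-13.5],[0,0,-14]],"twist":[0,0,0,0,0,0,0,0,0,0],"fingers":[5,5,5,5,5,5,5,5,5,5]}'
python3 -m inch '{"travel":[[-1,0,0],[-3,0,0],[-5.5,0,0],[-8,0,0],[-10,0,0],[-11.5,0,0],[-12,0,0],[-12,0,0],[-12,0,0],[-12,0,0]],"twist":[0,0,0,0,0,0,0,0,0,0],"fingers":[5,5,5,5,5,5,5,5,5,5]}'
python3 - <<'E'
from h import *
for n,x0,y0,w,h,s in (('top',145,95,290,140,2.7),('scene',165,130,200,190,3)):
    d=vision.get_image(n);cv2.imwrite(f'pics/{n}6.png',cv2.resize(d['frame'][y0:y0+h,x0:x0+w,::-1],None,fx=s,fy=s,interpolation=cv2.INTER_CUBIC))
E
```

```text
clock: 13.93
eef_pos: [564.3, 91.5, 142.3]
tool_rot: [3.141, -0.0, 0.995]
force: [0.0, 0.4, 0.2]
width: 49.9
clock: 14.77
eef_pos: [564.8, 91.8, 284.6]
tool_rot: [3.139, -0.002, 0.995]
force: [0.5, 1.0, -0.3]
width: 50.0
clock: 15.6
eef_pos: [499.2, -7.9, 282.1]
tool_rot: [-3.141, -0.001, 0.996]
force: [1.0, 0.4, 0.6]
width: 49.7
```

View pics/top6.png

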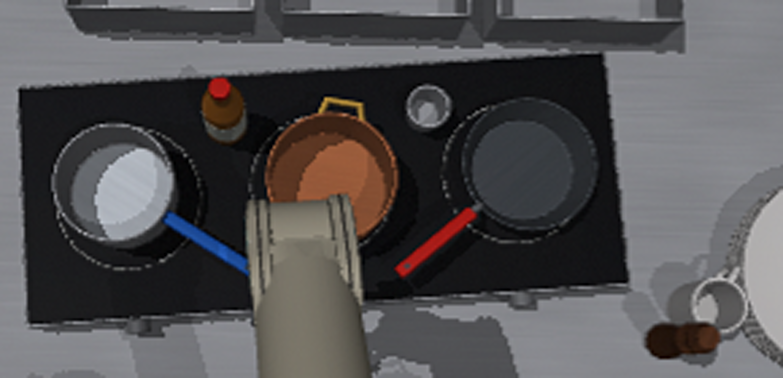

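View pics/scene6.png

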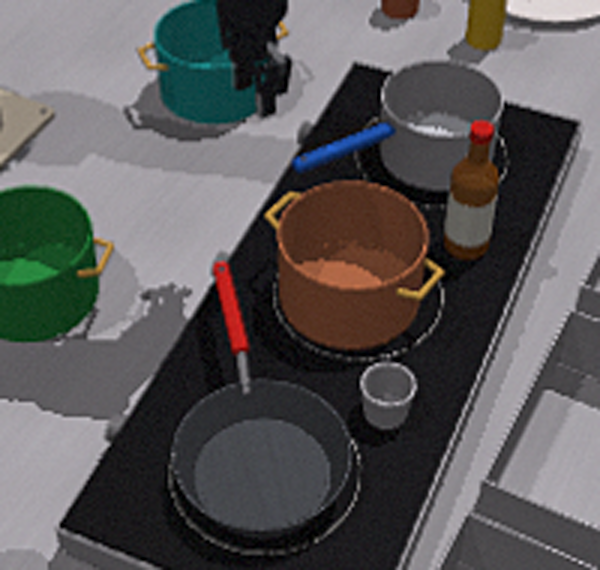

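```bash
python3 - <<'E'
from h import *
d=vision.get_image('top');e=vision.get_image('scene')
T=lambda u,v,z:hit(d,145+(u+.5)/2.7-.5,95+(v+.5)/2.7-.5,z)[:2]
E_=lambda u,v,z:hit(e,165+(u+.5)/3-.5,130+(v+.5)/3-.5,z)[:2]
hc=np.array([661.1,-52.2]);yaw=.0872
def loc(q):q=q-hc;c,s=np.cos(yaw),np.sin(yaw);return np.round([c*q[0]+s*q[1],-s*q[0]+c*q[1]],1)
S=T(114.5,183,155);K=T(529.5,164.5,108)
print('moved',np.hypot(*(S-[648.5,221.4])),np.hypot(*(K-[692.5,-323.9])))
P=np.array([648.8,-57.5])
for n,t,c,L in(('s',E_(298,165,138),S,220),('k',T(401,271,142),K,240),('k2',E_(220,263,142),K,240)):
    u=(t-c)/np.hypot(*(t-c));tip=c+L*u;g=c+155*u
    print(n,np.hypot(*(t-c)),loc(t),loc(tip),'stock d',np.hypot(*(tip-P)),np.hypot(*(g-P)),tip)
print(ctrl.read_state()['clock'])
E
```

```text
moved 8.785294620468665 9.874462811102443
s 212.56183736602364 [-122.4  102.5] [-126.7   96.5] stock d 152.10543678769042 170.99345867896682 [526.43486393  32.84842209]
k 234.84481617475825 [-135.9  -88.9] [-138.9  -84.7] stock d 149.61830705060112 168.2447975385862 [ 530.1359023  -148.62886328]
k2 236.89453487480642 [-137.   -87.1] [-138.8  -84.6] stock d 149.53302538967353 168.1958243229772 [ 530.20088237 -148.57345924]
15.8
```

All the checks pass with good margins, and the arm is clear of everything, so I'm handing in.

```bash
python3 -c "
from cell import ctrl
print(ctrl.finish_job())"
```

```text
the job is handed in; nothing more can be done
None
```

I swung both handles inward and handed the job in at about 16 s of the 64 s allowed. I gripped each handle at its grip point, turned the pan on its ring (skillet about 75°, saucepan about 45°) and let go. The hand-in gave no verdict, so the figures below are my own measurements from the last pictures.

| Check | Saucepan | Skillet | Limit |
|---|---|---|---|
| Handle end, hob x (mm) | -127 | -139 | between -170 and 170 |
| Handle end, hob y (mm) | +97 | -85 | between -420 and 420 |
| Handle end to stockpot axis (mm) | 152 | 150 | over 103 |
| Grip point to stockpot axis (mm) | 171 | 168 | over 103 |
| Pan centre shift (mm) | about 9 | about 10 | under 30 |

- **Handles:** the two ends are about 180 mm apart, against the 30 mm needed.
- **Pans:** both look flat on the glass in the last pictures. I did not measure their tilt.
- **Stockpot and bystanders:** the stockpot, oil bottle, cup, mill and jug look unmoved in the overhead view. I did not look at the spice jar and sauce bottle again up close; the arm stayed well away from them.
- **Forces:** the largest wrist force I read was about 20 N, well under the limits.
- **Less certain:** the arm hid the saucepan's handle end from the overhead camera, so that position comes from the scene camera alone. The skillet's end was checked with both cameras, and they agreed within 2 mm.

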